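# Seat the pin, gauge its depth and show the gauge to the magnifier

## Robot

A 6-joint arm with a two-finger parallel gripper is mounted at the origin on the work surface. World frame = base frame: x ahead of the robot, y to its left, z up, the work surface at z = 0. Lengths are in m, angles in degrees, forces in N, time in s.
With the tool pointing down it reaches from about 0.3 to 0.75 m from the base axis. Payload 8.5 kg.
Tool frame: the origin (TCP) lies at the very end of the fingers, on their centre line; the grasp point (between the pads) lies 19 mm behind it; x points along the fingers, y is the direction in which the jaws open and shut, and the axes are right-handed (so a half turn about x gives the same grasp; the last joint's range is limited). The gripper opens to 85 mm and grips with 20 to 120 N. Pads are 22 mm wide; open, the fingers measure 114 mm over their backs; the gripper's body (76 mm by 85 mm) begins 54 mm behind the grasp point. The pads swing forward as they close: fully open they stand 13 mm farther back than shut.
Start: joints at [-87.049, 21.807, 74.336, -0, 83.858, -12.336], TCP at [0.145, -0.531, 0.231] pointing down, gripper open.
Joint ranges: [-178.18, 178.18], [-50.72, 133.34], [12.68, 142.11], [-81.47, 261.47], [9.98, 163.14], [-165.26, 165.26]. Speed limits (degrees/s): [136.94, 136.94, 180, 180, 180, 180].

## Interface

Orientations are given as a 3x3 rotation matrix whose columns are the frame's x, y, z axes.
In Python, from rig import sensors, cams, env gives the robot as it stands.
- The arm moves only by the shell command python3 -m crank 'ROWS' [FORCE]. ROWS is a JSON object of lists of equal length, an entry for each row: "hand": the closure in counts, from 0 (fully open) to 255 (shut); "translation": the shift along the tool's x, y, z in m, a list of three; "dr": the turn, a rotation vector about the tool's x, y, z in rad, a list of three. A call has 1 to 5 rows; each row is the pose to reach, as a shift and turn from the pose commanded when the call began, along the tool's axes at that moment; what a row does not reach only later rows make up. A row lasts 1/10 s, in which the tool goes at most 50 mm and 8.59 degrees, less where a joint would pass 70% of its speed; a pose out of reach is approached as far as the arm can. A call with a gripper value outside its range is refused whole. The fingers move at their own pace and stop on an object; FORCE is the grip in N (left out, the last holds). Time passes only in rows, so rows that repeat a pose let the fingers close. It gives the time, the measured TCP pose, the force and the opening at its end, in the units of the state.
- sensors.observe(): the state, without advancing time (a new reading comes with each control period).
- cams.get_image(name): name is "side" or "top"; returns (picture, depth): 400x640x3 uint8, blue, green, red; 400x640 float32, m along the optical axis (not along the pixel's ray), 0 where there is no reading.
- cams.calibration(name): a dict with "vertical_fov" (degrees; the focal length in pixels is half the picture's height over the tangent of half this angle, whatever the lens; pixels are square), "cx", "cy" (the principal point, pixels), "distortion" ([k1, k2, p1, p2, k3] as OpenCV has them; the pictures are not rectified), "extrinsics" (4x4, takes a point from camera to world coordinates). Camera axes: x right, y down, z forward; pixel columns grow to the right and rows downward; lengths in m; the calibration is good to about 2 mm. A picture is of the moment at which its call begins. calibration takes no time and is no camera call.
- env.close_job(): hands the job in, once; it reports no verdict.
The state is a dict: "time_s": time; "q": joint angles; "qvel": joint speeds; "joint_efforts": joint torques, N m; "position": TCP position; "tool_rot": TCP orientation; "ft_force": force on the tool from outside, world axes, zero at the start; "wrist_torque": the same for the moment, N m; "grip_width": finger opening in m.
Only numpy, scipy, OpenCV 4.12 (cv2) and the standard library are available. Lean on these libraries where they do the work, as an engineer would, in place of code of your own. Each camera call takes 0.05 s, during which the arm holds its last target. There are 200 camera calls.

## Task

In the dental lab, push the press's red lever down to its stop and let it spring back up to seat the pin in the model; then take the orange-handled depth gauge from its rest, slide its rod down the slanted brass guide tube until the collar stops on the tube's mouth, and draw it right out again. Finish by holding the gauge level and still in the gripper, clear of everything, with its tip straight above the white ball of the reading stand, at the height of the magnifier's centre. The program ends while still holding the gauge there; don't knock the other things on the bench about.

Things in the scene. Friction and masses are not known exactly. Their poses are not given: they have to be found in the camera images.
- press: cream lever press on a grey base, fixed, 225 mm high. Origin: on the bench under the ram; +x to its back (away from the robot at yaw 0), +y to the side with the guide tube, z up. Head: x -25 to 125 mm, y +-40, z 155 to 225; base: x -60 to 130, y +-65, 30 mm high; light blue model block 66 mm square, top at 100 mm, under the ram. Lever on the -y side
- lever (a joint): angle of the press lever in rad: 0 = up (rest, where its spring holds it), 0.7 = down at its stop. The spring needs about 3 N at the red bar to start and 8 N at the stop; released, it swings back up by itself in about a second
- lever_hinge (a point): pivot of the lever, on the -y side of the press's head, 165 mm above the bench; hinge axis along the press's y
- lever_grip (a point): centre of the red cross-bar at the lever's end (diameter 18 mm, 50 mm long, along the press's y), 140 mm from the pivot. At rest the lever points to the press's -x (to the robot) and 0.35 rad above level (bar about 213 mm above the bench); at the stop 0.35 rad below level (bar about 117 mm above the bench)
- guide_tube: brass guide tube on the +y side of the press, outer diameter 22 mm, bore 12 mm, 100 mm long. Origin: centre of its open mouth, 120 mm above the bench, 130 mm to the press's +y. Its z axis runs along the bore out of the mouth: to the press's +y and 20 degrees upwards; the rod goes in along -z
- rest: white and grey cradle in which the gauge lies level, fixed, base 190 x 50 x 8 mm, forks 53 mm high; origin on the bench below the gauge's collar face, +x the way the tip points. Forks under the rod 35 mm ahead and under the handle 100 mm behind (12 mm long); from 14 to 90 mm behind the origin the handle is free on both sides and beneath, down to the base
- gauge: loose depth gauge, 80 g, lying level, axis 50 mm above the bench. Origin: on its axis at the collar's front face (that stops on the tube); +x to the tip, z up. Steel rod dia. 9 mm from 0 to +65, last 12 mm tapered to 4; dark collar dia. 26 from 0 to -8; square orange handle 16 x 16 from -8 to -108; centre of mass about 35 mm behind the origin. Lift straight up
- gauge_tip (a point): the tip of the gauge, on its axis, 65 mm ahead of the gauge's origin
- reader: reading stand, fixed: black base 160 x 90 x 12 mm, a thin post at the origin with a white ball (diameter 16 mm) whose top is 135 mm above the bench, and 80 mm beyond it in +x an upright magnifier ring (outer diameter 90 mm, centre 165 mm high, facing -x). Origin: on the bench under the white ball
- read_point (a point): the reading point, where the gauge's tip belongs: 30 mm above the top of the white ball, 165 mm above the bench, on the magnifier's axis; its axes are those of the stand
- cup_a: bystander, leave alone: blue cup, 68 mm wide, 85 mm high, origin under its middle
- cup_b: bystander, leave alone: white cup, 68 mm wide, 85 mm high, origin under its middle
- jar_a: bystander, leave alone: blue jar with white lid, 60 mm wide, 60 mm high, origin under its middle
- jar_b: bystander, leave alone: white jar with blue lid, 60 mm wide, 60 mm high, origin under its middle
- model: bystander, leave alone: small plaster dental model, 66 x 64 mm, 50 mm high, origin under its middle
- palette: bystander, leave alone: white ceramic mixing palette 80 x 120 x 12 mm, origin under its middle
- spatula: bystander, leave alone: 150 mm spatula lying flat, origin under its middle
Not all that is in view belongs to the job. There is more than one size of the gauge; the job needs the largest. There is more than one size of the rest; the job needs the largest.

How it is judged:
By the outcome, as a careful person would: the job done as asked, in the order asked, and still so for the second after the job is handed in, while the arm keeps its last pose, push and grip.
It also fails if it takes over 72 s, if anything falls off the work surface, if the arm or the gripper's body presses on something with over 40 N, if the wrist force passes 120 N, or if a joint passes its speed limit or range.

## Working session

There is one attempt and no reset: what is moved stays moved. The work goes in short steps, Python scripts to look and compute and a shell command to move; the robot and the scene stay as the last step left them, time stands still between calls to the robot, and variables do not carry over. Pictures are saved under pics/ and viewed, about 8 in all and at most 12, crops included, and the job is handed in when it is done.

```bash
ls; mkdir -p pics; python3 - <<'E'
from rig import sensors,cams
import cv2,numpy as np
print(sensors.observe())
for n in("side","top"):
    c=cams.calibration(n);print(n,c)
    p,d=cams.get_image(n);cv2.imwrite(f"pics/{n}0.png",p);np.savez(f"pics/{n}0.npz",p=p,d=d)
    print((d>0).mean())
E
```

```text
pics
{'time_s': 0.0, 'q': array([-8.70510529e+01,  2.18403830e+01,  7.43872726e+01,  8.78648753e-04,
        8.38581945e+01, -1.23361850e+01]), 'qvel': array([ 0.00407907, -0.09070963, -0.04056583, -0.08455582,  0.0072136 ,
       -0.03902871]), 'joint_efforts': array([ 2.22814260e-04, -4.48465347e+01, -2.31277549e+01, -2.47488788e-04,
        4.75028952e-03, -3.56401449e-05]), 'position': array([ 0.14497405, -0.53022753,  0.23070265]), 'tool_rot': array([[-6.18580609e-05,  2.63621106e-01, -9.64626305e-01],
       [ 1.49716720e-03, -9.64625201e-01, -2.63620901e-01],
       [-9.99998877e-01, -1.46051394e-03, -3.35015030e-04]]), 'ft_force': array([-0.63057332, -0.7412494 ,  0.31279645]), 'wrist_torque': array([ 0.04403488, -0.03492065, -0.03730715]), 'grip_width': 0.08557692231048274}
side {'vertical_fov': 43.89492585806023, 'cx': 319.88525546768693, 'cy': 202.90035771504495, 'distortion': array([-0.09657369,  0.        ,  0.        ,  0.        ,  0.        ]), 'extrinsics': array([[-0.75074624, -0.32703268,  0.57395968, -0.29460266],
       [-0.66058335,  0.36755985, -0.65462156,  0.8516654 ],
       [ 0.00311811, -0.87060289, -0.49197651,  0.76803534],
       [ 0.        ,  0.        ,  0.        ,  1.        ]])}
0.99611328125
top {'vertical_fov': 45.31952733215555, 'cx': 321.2080914453944, 'cy': 199.35895294565702, 'distortion': array([0.00663929, 0.        , 0.        , 0.        , 0.        ]), 'extrinsics': array([[ 0.01154404, -0.99725528,  0.07313444,  0.34077158],
       [-0.99971913, -0.00999675,  0.02148769, -0.0044482 ],
       [-0.02069761, -0.07336196, -0.99709058,  1.67565124],
       [ 0.        ,  0.        ,  0.        ,  1.        ]])}
0.99576171875
```

View pics/side0.png

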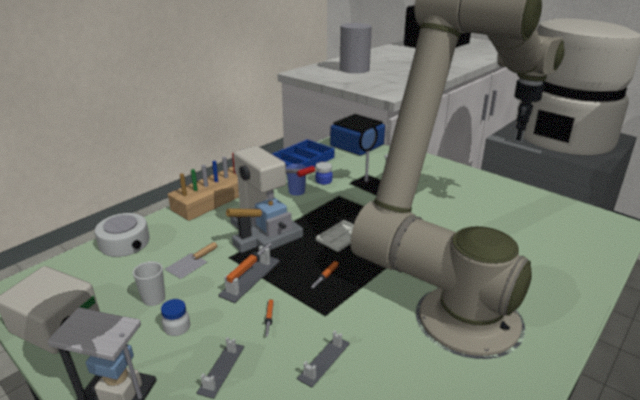

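View pics/top0.png

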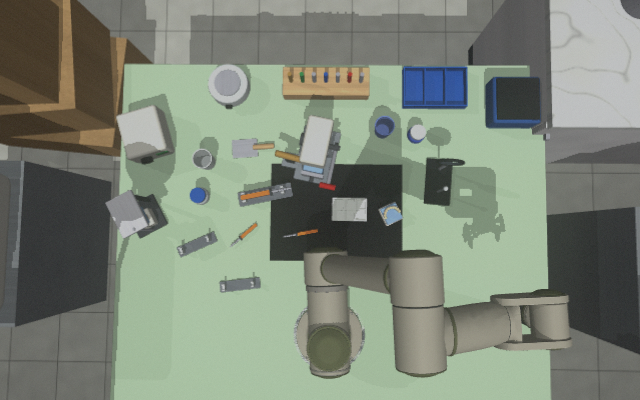

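The side view shows the press (about 265,190), the red bar (307,171), the brass tube (243,212), the orange gauge in its rest (245,268) and the reader (365,150). In the top view the gauge is at (265,193), the red bar at (327,186), the brass tube at (288,156) and the white ball at about (446,188). Two smaller gauges and two smaller rests lie nearby. Next I'll measure these with colour masks and depth.

```bash
cat > h.py <<'E'
import numpy as np,cv2
from rig import cams,sensors
def K(c):
    f=200/np.tan(np.radians(c["vertical_fov"]/2)); return np.array([[f,0,c["cx"]],[0,f,c["cy"]],[0,0,1]])
def cloud(n,d):
    c=cams.calibration(n);v,u=np.mgrid[:400,:640]
    q=cv2.undistortPoints(np.stack([u,v],-1).reshape(-1,1,2).astype(float),K(c),c["distortion"]).reshape(400,640,2)
    P=np.dstack([q,np.ones((400,640))])*d[...,None]
    E=c["extrinsics"];return P@E[:3,:3].T+E[:3,3]
def ray(n,u,v):
    c=cams.calibration(n);q=cv2.undistortPoints(np.array([[[u,v]]],float),K(c),c["distortion"]).ravel()
    E=c["extrinsics"];r=E[:3,:3]@[q[0],q[1],1];return E[:3,3],r/np.linalg.norm(r)
def plane(n,u,v,z):
    o,r=ray(n,u,v);return o+r*(z-o[2])/r[2]
def tri(a,b):
    (o1,r1),(o2,r2)=ray("side",*a),ray("top",*b)
    s=np.linalg.lstsq(np.stack([r1,-r2],1),o2-o1,rcond=None)[0]
    p,q=o1+r1*s[0],o2+r2*s[1];return (p+q)/2,np.linalg.norm(p-q)
def proj(n,P):
    c=cams.calibration(n);E=np.linalg.inv(c["extrinsics"])
    return cv2.projectPoints(np.array(P,float).reshape(-1,1,3),cv2.Rodrigues(E[:3,:3])[0],E[:3,3],K(c),c["distortion"])[0].reshape(-1,2)
E
python3 - <<'E'
from h import *
np.set_printoptions(precision=4,suppress=True)
for n in("side","top"):
    z=np.load(f"pics/{n}0.npz");p,d=z["p"],z["d"];C=cloud(n,d)
    hsv=cv2.cvtColor(p,cv2.COLOR_BGR2HSV)
    for nm,lo,hi in(("orange",(6,150,120),(14,255,255)),("red",(0,150,90),(5,255,255)),("red2",(174,150,90),(180,255,255)),("brass",(14,120,70),(24,255,255))):
        m=cv2.inRange(hsv,lo,hi);k,l,s,cc=cv2.connectedComponentsWithStats(m)
        for i in range(1,k):
            if s[i,4]<12: continue
            P=C[l==i];P=P[np.abs(P-np.median(P,0)).max(1)<.12]
            if abs(np.median(P[:,1]))>.7: continue
            w=P.mean(0);ax=np.linalg.svd(P-w)[2][0];t=(P-w)@ax
            print(n,nm,s[i],"c",cc[i].round(1),"w",w,"ax",ax,"len",np.ptp(t),"zrange",P[:,2].min(),P[:,2].max())
a=np.load("pics/side0.npz")["p"];b=np.load("pics/top0.npz")["p"]
def cr(p,x,y,w,h,f):return cv2.resize(p[y:y+h,x:x+w],None,fx=f,fy=f,interpolation=cv2.INTER_CUBIC)
cv2.imwrite("pics/crop1.png",np.vstack([cr(b,230,105,250,100,3.2),cr(a,180,105,220,200,3.2)[:, :][:280*1,:].copy() if 0 else cv2.resize(cr(a,200,110,200,175,1),(320*800//400+160,0+280) if 0 else (800,280*1)) ]) if 0 else cr(b,230,100,240,120,3.3))
cv2.imwrite("pics/crop2.png",cr(a,200,110,200,195,3.07 if 0 else 3))
E
```

```text
side orange [227 255  29  27 247] c [241.8 267.2] w [0.4714 0.259  0.0543] ax [-0.2876  0.9558  0.0605] len 0.16221749949518083 zrange -0.0001313042150759003 0.05964219057948783
side orange [323 268   8   8  40] c [326.4 271.7] w [0.3456 0.0958 0.0116] ax [-0.2307  0.965   0.1247] len 0.03564620120021867 zrange 0.004807593124512954 0.01605791613783114
side orange [267 300   6  18  69] c [269.4 308.7] w [0.3527 0.2848 0.0112] ax [-0.6608  0.7494  0.0417] len 0.06475681451321129 zrange 0.00766590629414976 0.015950554657110483
side red [298 168  17   8  62] c [305.8 171. ] w [0.4857 0.0167 0.2159] ax [-0.2048 -0.9783 -0.0305] len 0.04811327521685007 zrange 0.20932407686542598 0.22091392337772586
side red2 [300 167  14   4  15] c [306.7 168.3] w [0.4886 0.0101 0.2202] ax [-0.1766 -0.9829 -0.0529] len 0.038705112184502635 zrange 0.21712056656676637 0.2227683720803857
side brass [181 175   6  21  73] c [183.  185.8] w [0.8657 0.1446 0.0924] ax [ 0.0452 -0.0164 -0.9988] len 0.06902285997018714 zrange 0.05946456954234569 0.1282459581500237
side brass [227 209  34   7 215] c [242.9 212.3] w [
[... 1158 characters left out ...]
06
top brass [275 151  24  10 112] c [287.1 155.8] w [0.5979 0.1432 0.1158] ax [-0.2134 -0.9253 -0.3135] len 0.0771076078097476 zrange 0.09808122962056065 0.1315342992088293
top brass [241 190  29  10 114] c [254.4 194.5] w [0.4736 0.2575 0.0583] ax [-0.208   0.9779  0.0195] len 0.09721963468223363 zrange 0.048988165193390554 0.06590325196977243
top brass [241 224  16  14  58] c [248.3 230.4] w [0.3524 0.2833 0.012 ] ax [-0.6513  0.7588  0.0057] len 0.06553550357018954 zrange -0.0039786408499000725 0.02284389632395256
top brass [297 231   9   5  28] c [301.1 233.1] w [0.3449 0.0996 0.0125] ax [ 0.221  -0.9578 -0.1839] len 0.029506003064541812 zrange -0.006922954833914474 0.027173510497091158
```

View pics/crop1.png

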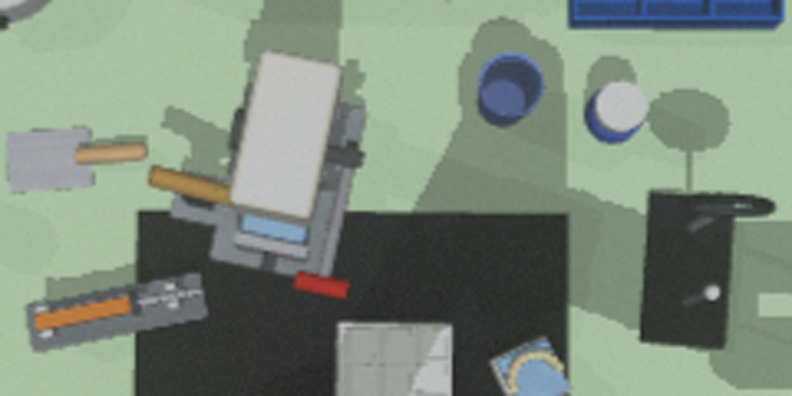

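View pics/crop2.png

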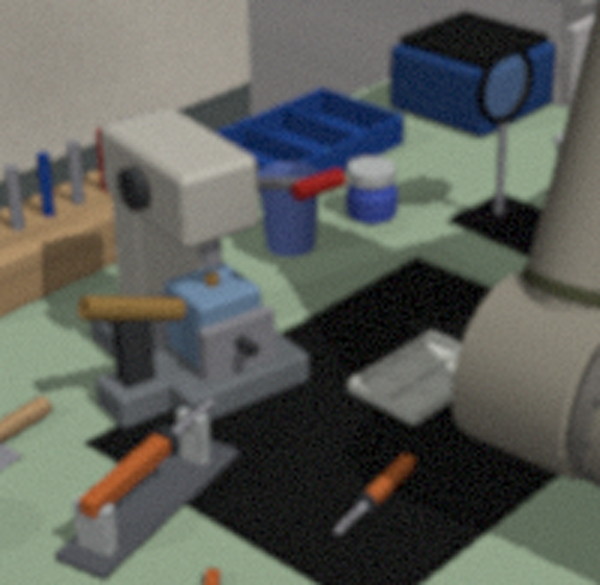

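The crops give these positions:
- **Crop 1** (3.3x, offset 230,100): gauge handle from (35,322) to (130,305) with its tip to the right, red bar at (322,286), tube mouth at about (152,177), ball at (712,292), magnifier at (735,206).
- **Crop 2** (side view): tube mouth at about (83,307), gauge from (90,500) to (210,405). The arm hides the ball.

I'll do one more measurement, then move.

```bash
python3 - <<'E'
from h import *
np.set_printoptions(precision=4,suppress=True)
S,T=[np.load(f"pics/{n}0.npz") for n in("side","top")]
C=cloud("top",T["d"]);CS=cloud("side",S["d"])
def rect(P,nm):
    r=cv2.minAreaRect((P[:,:2]*1000).astype(np.float32));print(nm,len(P),"centre",np.array(r[0]),"size",np.array(r[1]),"ang",r[2],"z",np.median(P[:,2]))
m=(C[...,2]>.21)&(C[...,2]<.24)&(C[...,0]>.53)&(C[...,0]<.8)&(abs(C[...,1]-.05)<.15)
m=cv2.morphologyEx(m.astype(np.uint8),cv2.MORPH_OPEN,np.ones((3,3)))>0
rect(C[m],"head top")
R=(C[...,0]>.38)&(C[...,0]<.7)&(C[...,1]<-.25)&(C[...,1]>-.5)
rect(C[R&(C[...,2]>.006)&(C[...,2]<.02)&(T["p"].max(-1)<60)],"reader base")
P=C[R&(C[...,2]>.12)];print("reader high pts");print(P[np.argsort(P[:,0])][::6])
# tube in both views: end points of mask along its axis, triangulated
for n,D in(("side",S),("top",T)):
    hsv=cv2.cvtColor(D["p"],cv2.COLOR_BGR2HSV)
    for nm,lo,hi,b in(("brass",(14,100,60),(26,255,255),dict(side=(220,205,265,220),top=(272,148,302,164))),("orange",(5,130,100),(24,255,255),dict(side=(225,252,258,284),top=(238,188,272,202))),("red",(0,130,80),(6,255,255),dict(side=(295,164,318,180),top=(317,181,338,192)))):
        x0,y0,x1,y1=b[n];mm=np.zeros((400,640),np.uint8);mm[y0:y1,x0:x1]=cv2.inRange(hsv,lo,hi)[y0:y1,x0:x1]
        if nm=="red":mm[y0:y1,x0:x1]|=cv2.inRange(hsv,(172,130,80),(180,255,255))[y0:y1,x0:x1]
        q=np.argwhere(mm>0)[:,::-1].astype(float);c=q.mean(0);a=np.linalg.svd(q-c)[2][0];a*=np.sign(a[0]);t=(q-c)@a
        e1,e2=c+a*(t.min()-.3),c+a*(t.max()+.3);print(n,nm,"ends",e1,e2,"c",(e1+e2)/2)
        globals()[n+nm]=(e1,(e1+e2)/2,e2)
for nm in("brass","orange","red"):
    for i in range(3):
        print(nm,i,*tri(globals()["side"+nm][i],globals()["top"+nm][i]))
E
```

```text
head top 1251 centre [630.3598  46.0674] size [ 83.6357 150.8627] ang 78.81832885742188 z 0.22507232487756323
reader base 799 centre [ 530.0528 -372.2323] size [ 86.1725 154.1524] ang 85.3484878540039 z 0.012164098462259076
reader high pts
[[ 0.4878 -0.3682  0.1363]
 [ 0.4911 -0.3685  0.1349]
 [ 0.4949 -0.3792  0.1305]
 [ 0.5011 -0.3693  0.132 ]
 [ 0.5674 -0.4142  0.1693]
 [ 0.5679 -0.389   0.2061]
 [ 0.5687 -0.4135  0.1603]
 [ 0.5691 -0.3885  0.1341]
 [ 0.5698 -0.4098  0.1742]
 [ 0.5701 -0.3744  0.1263]
 [ 0.5704 -0.4145  0.1911]
 [ 0.5707 -0.3885  0.208 ]
 [ 0.5711 -0.3718  0.1634]
 [ 0.5713 -0.3955  0.2047]
 [ 0.5715 -0.3565  0.2014]
 [ 0.5716 -0.3892  0.1815]
 [ 0.5718 -0.3864  0.1804]
 [ 0.5721 -0.3376  0.1761]
 [ 0.5722 -0.3851  0.1351]
 [ 0.5723 -0.3394  0.1534]
 [ 0.5727 -0.3557  0.1514]
 [ 0.5729 -0.3465  0.1914]
 [ 0.5732 -0.364   0.1701]
 [ 0.5734 -0.3699  0.2094]
 [ 0.5737 -0.3824  0.2083]
 [ 0.5739 -0.3918  0.2073]
 [ 0.5745 -0.3598  0.1614]
 [ 0.5747 -0.399   0.2031]
 [ 0.5756 -0.3489  0.1946]
 [ 0.5766 -0.382   0.2098]
 [ 0.577  -0.3737  0.2065]
 [ 0.5776 -0.3896  0.20
[... 266 characters left out ...]
op brass ends [274.8693 152.3453] [298.8729 158.9624] c [286.8711 155.6539]
top orange ends [240.5759 197.4021] [268.6704 191.8423] c [254.6231 194.6222]
top red ends [318.6164 184.3994] [334.9945 187.5949] c [326.8054 185.9972]
brass 0 [0.61   0.1849 0.1189] 0.004274999039943558
brass 1 [0.5984 0.1432 0.1054] 0.004587274906635243
brass 2 [0.586  0.1007 0.0918] 0.014736677798649334
orange 0 [0.4652 0.3078 0.0474] 0.0031568976477891
orange 1 [0.4742 0.2584 0.0502] 0.0006931280198520099
orange 2 [0.4822 0.2084 0.0553] 0.0035762618047374076
red 0 [0.4948 0.0363 0.2129] 0.0021255291659039027
red 1 [0.4898 0.0108 0.2131] 0.0013581886112283112
red 2 [ 0.4846 -0.0147  0.2136] 0.00011297558225174214
```

The measurements agree with the text:
- **Press:** yaw about -11.5°, bar at (0.490, 0.011, 0.213), tube mouth at about (0.608, 0.184, 0.119).
- **Gauge:** handle centre at (0.474, 0.258, 0.050), heading about -80°.
- **Reader:** ball at about (0.492, -0.370), yaw about -4.5°.

I'll write a small helper that gives the shift and turn needed, then move above the bar.

```bash
cat > want.py <<'E'
import sys,numpy as np
from scipy.spatial.transform import Rotation as R
from rig import sensors
# want.py x y z jawyaw [tilt]: tool pointing down, jaw axis at jawyaw; tilt turns about the jaw axis
a=list(map(float,sys.argv[1:]));s=sensors.observe();T=np.array(s["tool_rot"])
y=np.radians(a[3]);Y=np.array([np.cos(y),np.sin(y),0]);X=np.array([0,0,-1.])
if len(a)>4: X=R.from_rotvec(np.radians(a[4])*Y).apply(X)
W=np.stack([X,Y,np.cross(X,Y)],1)
np.set_printoptions(precision=4,suppress=True)
print("t",s["time_s"],"pos",np.array(s["position"]),"q",np.round(s["q"],1),"F",np.array(s["ft_force"]).round(1),"w",round(s["grip_width"],4))
print("translation",T.T@(np.array(a[:3])-s["position"]),"dr",R.from_matrix(T.T@W).as_rotvec())
E
python3 want.py .485 .010 .29 10
```

```text
t 0.1 pos [ 0.145  -0.5303  0.2308] q [-87.1  21.8  74.4   0.   83.9 -12.3] F [-0.8  0.3 -1.4] w 0.0857
translation [-0.0585 -0.4316 -0.4704] dr [-1.4786 -0.0012  0.0008]
```

```bash
python3 -m crank '{"hand":[255,255,255,255,255],"translation":[[-0.0585,-0.432,-0.47],[-0.0585,-0.432,-0.47],[-0.0585,-0.432,-0.47],[-0.0585,-0.432,-0.47],[-0.0585,-0.432,-0.47]],"dr":[[-1.479,0,0],[-1.479,0,0],[-1.479,0,0],[-1.479,0,0],[-1.479,0,0]]}' 40; python3 want.py .485 .010 .29 10
```

```text
time_s: 0.6
position: [0.2779, -0.3177, 0.2541]
tool_rot: [[-0.0, 0.853, -0.521], [0.0, -0.521, -0.853], [-1.0, -0.0, -0.0]]
ft_force: [0.4, -1.0, 0.1]
grip_width: 0.0119
t 0.6 pos [ 0.2779 -0.3177  0.2541] q [-65.    7.8  90.2   0.   82.  -33.6] F [ 0.4 -1.   0.1] w 0.0119
translation [-0.0358  0.0059 -0.3876] dr [-0.7229 -0.0004  0.0002]
```

```bash
python3 -m crank '{"hand":[255,255,255,255,255],"translation":[[-0.036,0.006,-0.388],[-0.036,0.006,-0.388],[-0.036,0.006,-0.388],[-0.036,0.006,-0.388],[-0.036,0.006,-0.388]],"dr":[[-0.72,0,0],[-0.72,0,0],[-0.72,0,0],[-0.72,0,0],[-0.72,0,0]]}'; python3 want.py .485 .010 .26 10
```

```text
time_s: 1.1
position: [0.4122, -0.108, 0.2774]
tool_rot: [[-0.0, 0.985, 0.171], [-0.0, 0.171, -0.985], [-1.0, -0.0, 0.0]]
ft_force: [0.5, -0.6, -0.0]
grip_width: -0.0
t 1.1 pos [ 0.4122 -0.108   0.2774] q [-30.7   7.2  87.   -0.   85.9 -40.5] F [ 0.5 -0.6 -0. ] w -0.0
translation [ 0.0174  0.0919 -0.1038] dr [-0.0029  0.      0.    ]
```

```bash
python3 -m crank '{"hand":[255,255,255,255,255],"translation":[[0.0174,0.092,-0.104],[0.0174,0.092,-0.104],[0.0174,0.092,-0.104],[0.0174,0.092,-0.104],[0.0174,0.092,-0.104]],"dr":[[0,0,0],[0,0,0],[0,0,0],[0,0,0],[0,0,0]]}'; python3 want.py .485 .010 .235 10
python3 - <<'E'
from h import *
np.set_printoptions(precision=4,suppress=True)
p,d=cams.get_image("side");q,e=cams.get_image("top");np.savez("pics/s1.npz",p=p,d=d);np.savez("pics/t1.npz",p=q,d=e)
f=lambda p,x,y,w,h:cv2.resize(p[y:y+h,x:x+w],(800,300),interpolation=cv2.INTER_CUBIC)
cv2.imwrite("pics/a1.png",np.vstack([f(p,220,100,240,90),f(q,260,120,240,90)]))
E
```

```text
time_s: 1.6
position: [0.485, 0.0082, 0.2593]
tool_rot: [[-0.001, 0.986, 0.167], [0.0, 0.167, -0.986], [-1.0, -0.001, -0.0]]
ft_force: [-0.6, -0.4, -0.3]
grip_width: -0.0
t 1.6 pos [0.485  0.0082 0.2593] q [-13.   14.1  81.1  -0.   84.9 -22.7] F [-0.6 -0.4 -0.3] w -0.0
translation [ 0.0243  0.0003 -0.0017] dr [-0.0067 -0.0002  0.0013]
```

View pics/a1.png

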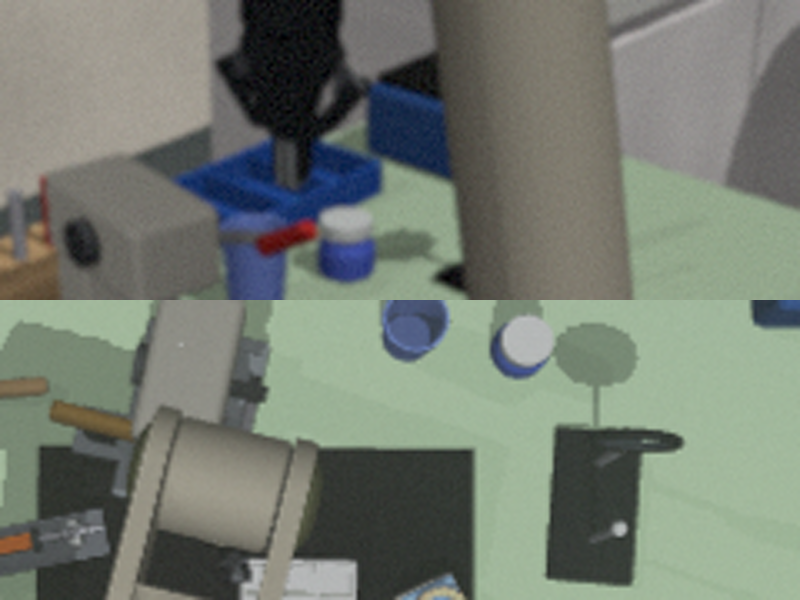

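The side crop shows the closed fingertips (290,185) above the red bar (287,238), so I'll push the bar down along its arc.

```bash
python3 -m crank '{"hand":[255,255,255,255,255],"translation":[[0.026,0,-0.002],[0.040,-0.002,-0.002],[0.055,-0.005,-0.002],[0.070,-0.007,-0.002],[0.085,-0.008,-0.002]],"dr":[[0,0,0],[0,0,0],[0,0,0],[0,0,0],[0,0,0]]}'; python3 want.py .485 .010 .125 10
```

```text
time_s: 2.2
position: [0.476, 0.0074, 0.175]
tool_rot: [[-0.0, 0.987, 0.163], [0.0, 0.163, -0.987], [-1.0, -0.0, -0.0]]
ft_force: [-2.9, 2.7, 5.9]
grip_width: -0.0003
t 2.2 pos [0.476  0.0074 0.175 ] q [-13.4  17.5  91.1   0.   71.4 -22.8] F [-2.9  2.7  5.9] w -0.0003
translation [ 0.05    0.0093 -0.0011] dr [-0.0107 -0.0003  0.0001]
```

```bash
python3 -m crank '{"hand":[255,255,255,255,255],"translation":[[0.015,0.001,-0.001],[0.030,0.004,-0.001],[0.042,0.007,-0.001],[0.048,0.008,-0.001],[0.050,0.008,-0.001]],"dr":[[0,0,0],[0,0,0],[0,0,0],[0,0,0],[0,0,0]]}'; python3 want.py .485 .010 .122 10
```

```text
time_s: 2.7
position: [0.4849, 0.0085, 0.1255]
tool_rot: [[0.001, 0.987, 0.163], [-0.002, 0.163, -0.987], [-1.0, 0.001, 0.002]]
ft_force: [-2.3, -3.8, 11.7]
grip_width: -0.0002
t 2.7 pos [0.4849 0.0085 0.1255] q [-13.   21.8  94.1  -0.1  64.  -22.3] F [-2.3 -3.8 11.7] w -0.0002
translation [ 0.0035  0.0004 -0.0015] dr [-0.0108  0.0023 -0.0011]
```

```bash
python3 -m crank '{"hand":[255,255],"translation":[[0.002,0,0],[0.003,0,0]],"dr":[[0,0,0],[0,0,0]]}'; python3 want.py .485 .010 .30 10
python3 - <<'E'
from h import *
p,d=cams.get_image("side");cv2.imwrite("pics/lev.png",p)
hsv=cv2.cvtColor(p,cv2.COLOR_BGR2HSV);m=cv2.inRange(hsv,(0,150,80),(5,255,255));m[:, :285]=0;m[:,335:]=0;m[:150]=0;m[235:]=0
C=cloud("side",d)[m>0];print(len(C),C.mean(0))
E
```

```text
time_s: 2.9
position: [0.4853, 0.0084, 0.1245]
tool_rot: [[0.004, 0.987, 0.163], [-0.003, 0.163, -0.987], [-1.0, 0.004, 0.003]]
ft_force: [-7.8, -4.5, 26.7]
grip_width: -0.0
t 2.9 pos [0.4853 0.0084 0.1245] q [-13.   21.9  94.2  -0.1  63.7 -22.3] F [-7.8 -4.5 26.7] w -0.0
translation [-0.1755  0.0006 -0.001 ] dr [-0.0107  0.0033 -0.0035]
50 [0.48648426 0.01857338 0.118862  ]
```

The force jumped to 26.7 N with the bar at z≈0.118, so it is at its stop. I'll lift to release it.

```bash
python3 -m crank '{"hand":[255,255,255,255,255],"translation":[[-0.05,-0.004,0],[-0.1,-0.004,0],[-0.15,-0.002,0],[-0.176,0,0],[-0.176,0,0]],"dr":[[0,0,0],[0,0,0],[0,0,0],[0,0,0],[0,0,0]]}'; python3 want.py .477 .240 .18 10
```

```text
time_s: 3.45
position: [0.4855, 0.0092, 0.3019]
tool_rot: [[0.008, 0.987, 0.163], [-0.002, 0.163, -0.987], [-1.0, 0.008, 0.003]]
ft_force: [0.1, 0.2, -1.8]
grip_width: -0.0003
t 3.45 pos [0.4855 0.0092 0.3019] q [-12.9  12.5  76.3  -0.   90.8 -22.3] F [ 0.1  0.2 -1.8] w -0.0003
translation [ 0.1214  0.0283 -0.2295] dr [-0.0107  0.0033 -0.0077]
```

```bash
python3 -m crank '{"hand":[255,0,0,0,0],"translation":[[0,0.006,-0.05],[0,0.012,-0.1],[0.03,0.018,-0.15],[0.07,0.024,-0.2],[0.1,0.028,-0.23]],"dr":[[-0.01,0.003,-0.008],[-0.01,0.003,-0.008],[-0.01,0.003,-0.008],[-0.01,0.003,-0.008],[-0.01,0.003,-0.008]]}'; python3 want.py .477 .240 .15 10
python3 - <<'E'
from h import *
np.set_printoptions(precision=4,suppress=True)
p,d=cams.get_image("side");q,e=cams.get_image("top");np.savez("pics/s2.npz",p=p,d=d);np.savez("pics/t2.npz",p=q,d=e)
hsv=cv2.cvtColor(p,cv2.COLOR_BGR2HSV);m=cv2.inRange(hsv,(0,150,80),(5,255,255));m[:, :285]=0;m[:,335:]=0;m[:150]=0;m[235:]=0
C=cloud("side",d)[m>0];print("lever",len(C),C.mean(0))
# ball: bright blob in each view near its projection
for n,I in(("side",p),("top",q)):
    u,v=proj(n,[[.492,-.370,.127]])[0].round().astype(int)
    print(n,u,v);g=I[v-8:v+9,u-8:u+9].min(-1);y,x=np.nonzero(g>max(130,.8*g.max()));print("ball",x.mean()+u-8,y.mean()+v-8,len(x),g.max())
f=lambda p,x,y,w,h:cv2.resize(p[y:y+h,x:x+w],(800,300),interpolation=cv2.INTER_CUBIC)
cv2.imwrite("pics/a2.png",np.vstack([f(p,200,200,160,60+0),f(p,220,130,240,90)]))
cv2.imwrite("pics/a2.png",np.vstack([f(p,180,210,200,75),f(p,250,120,200,75)]))
E
```

```text
time_s: 3.95
position: [0.4742, 0.231, 0.2071]
tool_rot: [[-0.008, 0.985, 0.174], [0.002, 0.174, -0.985], [-1.0, -0.008, -0.003]]
ft_force: [0.7, -0.1, 0.3]
grip_width: 0.0581
t 3.95 pos [0.4742 0.231  0.2071] q [13.  20.8 80.1  0.2 79.5  3. ] F [ 0.7 -0.1  0.3] w 0.0581
translation [ 0.0571  0.0048 -0.0082] dr [ 0.0002 -0.003   0.0078]
lever 64 [0.485  0.0166 0.2161]
side 388 156
ball nan nan 0 117
top 445 189
ball 450.72727272727275 189.54545454545453 55 189<stdin>:9: RuntimeWarning: Mean of empty slice.
  ret = ret.dtype.type(ret / rcount)
```

View pics/a2.png

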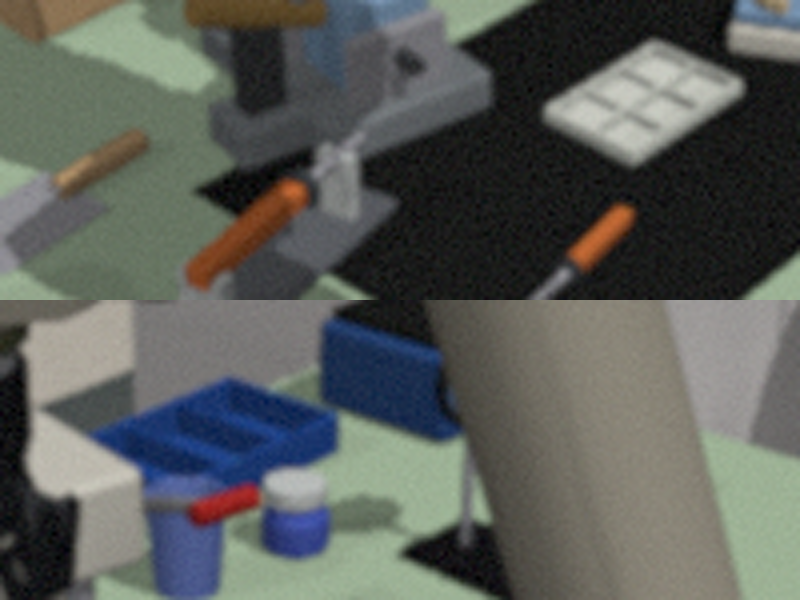

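The lever bar is back at its rest height (0.216, as before), and the gauge lies in its rest with its handle free. I'll align above it and descend with the jaws open.

```bash
python3 -m crank '{"hand":[0,0,0,0,0],"translation":[[0.04,0.005,-0.008],[0.08,0.005,-0.008],[0.11,0.005,-0.009],[0.14,0.005,-0.010],[0.15,0.005,-0.010]],"dr":[[0,-0.003,0.008],[0,-0.003,0.008],[0,-0.003,0.008],[0,-0.003,0.008],[0,-0.003,0.008]]}'; python3 want.py .477 .240 .031 10
```

```text
time_s: 4.55
position: [0.4755, 0.2396, 0.0562]
tool_rot: [[-0.005, 0.985, 0.173], [-0.001, 0.173, -0.985], [-1.0, -0.005, 0.0]]
ft_force: [-0.1, 0.6, 1.3]
grip_width: 0.0857
t 4.55 pos [0.4755 0.2396 0.0562] q [14.  31.4 91.  -0.  57.9  4. ] F [-0.1  0.6  1.3] w 0.0857
translation [ 0.0251  0.0016 -0.0002] dr [-0.0003  0.0005  0.0048]
```

```bash
python3 -m crank '{"hand":[0,0,200,200,200],"translation":[[0.015,0.0016,0],[0.025,0.0016,0],[0.025,0.0016,0],[0.025,0.0016,0],[0.025,0.0016,0]],"dr":[[0,0,0.005],[0,0,0.005],[0,0,0.005],[0,0,0.005],[0,0,0.005]]}' 20; python3 want.py .477 .240 .031 10
```

```text
time_s: 5.05
position: [0.4787, 0.2416, 0.0345]
tool_rot: [[0.006, 0.985, 0.175], [0.001, 0.175, -0.985], [-1.0, 0.007, -0.0]]
ft_force: [-0.2, 0.8, 0.2]
grip_width: 0.0441
t 5.05 pos [0.4787 0.2416 0.0345] q [14.1 33.3 92.  -0.  54.3  4.1] F [-0.2  0.8  0.2] w 0.0441
translation [ 0.0034 -0.002   0.0012] dr [ 0.0014 -0.0001 -0.0065]
```

```bash
python3 -m crank '{"hand":[255,255,255,255],"translation":[[0,0,0],[0,0,0],[0,0,0],[0,0,0]],"dr":[[0,0,0],[0,0,0],[0,0,0],[0,0,0]]}' 20; python3 - <<'E'
from h import *
p,d=cams.get_image("side");q,e=cams.get_image("top")
f=lambda p,x,y,w,h:cv2.resize(p[y:y+h,x:x+w],(800,300),interpolation=cv2.INTER_CUBIC)
cv2.imwrite("pics/a3.png",np.vstack([f(p,180,210,200,75),f(q,200,150,160,60)]))
E
```

```text
time_s: 5.45
position: [0.4784, 0.2417, 0.0341]
tool_rot: [[0.006, 0.984, 0.175], [0.001, 0.175, -0.985], [-1.0, 0.006, 0.0]]
ft_force: [-1.6, -0.0, 6.2]
grip_width: 0.0158
```

View pics/a3.png

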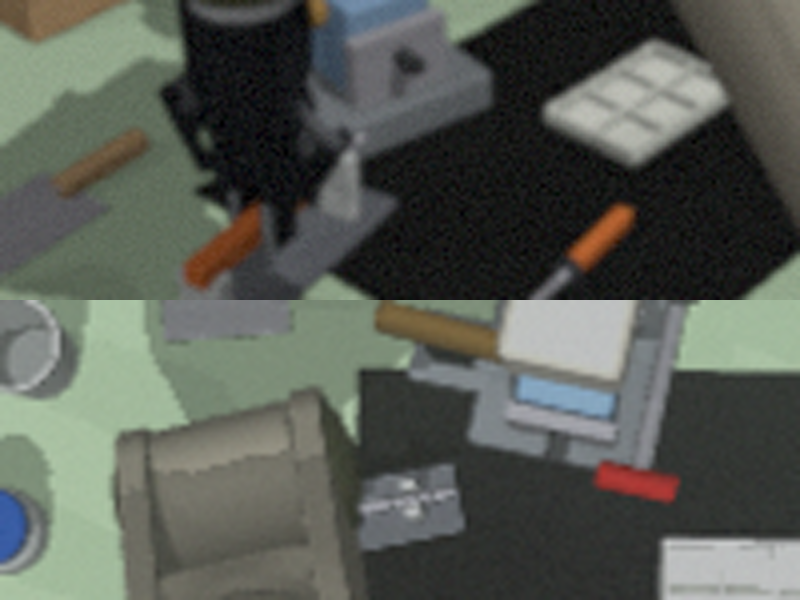

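Gripped: the opening is 15.8 mm against a 16 mm handle, and the rod is still in its fork. I'll firm the grip and lift straight up.

```bash
python3 -m crank '{"hand":[255,255,255,255,255],"translation":[[0,0,0],[0,0,0],[-0.03,0,0],[-0.08,0,0],[-0.13,0,0]],"dr":[[0,0,0],[0,0,0],[0,0,0],[0,0,0],[0,0,0]]}' 70;python3 -m crank '{"hand":[255,255,255,255,255],"translation":[[-0.05,0.005,-0.02],[-0.06,0.0,-0.05],[-0.06,0,-0.07],[-0.06,0,-0.07],[-0.06,0,-0.07]],"dr":[[0,0,0],[0,0,0],[0,0,0],[0,0,0],[0,0,0]]}'; python3 - <<'E'
from h import *
from scipy.optimize import least_squares
np.set_printoptions(precision=4,suppress=True)
# cylinder axis of the tube, from depth points of 4 earlier frames
A=[]
for n,fn in(("side","side0"),("side","s1"),("side","s2"),("top","top0")):
    z=np.load(f"pics/{fn}.npz");hsv=cv2.cvtColor(z["p"],cv2.COLOR_BGR2HSV);m=cv2.inRange(hsv,(13,100,55),(27,255,255))
    b=(222,205,265,220) if n=="side" else (272,148,302,164);k=np.zeros_like(m);k[b[1]:b[3],b[0]:b[2]]=1
    C=cloud(n,z["d"])[(m>0)&(k>0)];C=C[np.abs(C-np.array([.598,.143,.108])).max(1)<.06]
    print(fn,len(C),C.mean(0));A.append(C)
for nm,P in(("all",np.vstack(A)),("side",np.vstack(A[:3])),("top",A[3])):
    def f(v):
        d=np.array([-np.sin(v[2])*np.cos(v[3]),np.cos(v[2])*np.cos(v[3]),np.sin(v[3])])
        o=np.array([v[0],.1433,v[1]]);w=P-o;return np.linalg.norm(w-np.outer(w@d,d),axis=1)-.011
    r=least_squares(f,[.598,.105,-.2,.35],loss="soft_l1",f_scale=.003).x
    d=np.array([-np.sin(r[2])*np.cos(r[3]),np.cos(r[2])*np.cos(r[3]),np.sin(r[3])]);o=np.array([r[0],.1433,r[1]])
    print(nm,"axis yaw,elev",np.degrees(r[2:]),"mouth@z.12",o+d*(.12-o[2])/d[2],"mouth@y.1835",o+d*(.1835-o[1])/d[1],"tmax",np.percentile((P-o)@d,98))
p,d=cams.get_image("side");q,e=cams.get_image("top");np.savez("pics/s3.npz",p=p,d=d);np.savez("pics/t3.npz",p=q,d=e)
s=sensors.observe();print(s["time_s"],s["position"],s["ft_force"],s["grip_width"],s["q"].round(1))
f=lambda p,x,y,w,h:cv2.resize(p[y:y+h,x:x+w],(800,300),interpolation=cv2.INTER_CUBIC)
cv2.imwrite("pics/a4.png",np.vstack([f(p,180,190,160,60),f(q,220,150,160,60)]))
E
```

```text
time_s: 6.05
position: [0.477, 0.2413, 0.1646]
tool_rot: [[0.003, 0.985, 0.175], [0.0, 0.175, -0.985], [-1.0, 0.003, 0.0]]
ft_force: [1.6, 0.2, -1.0]
grip_width: 0.0148
time_s: 6.55
position: [0.4647, 0.3101, 0.2229]
tool_rot: [[0.004, 0.984, 0.176], [0.0, 0.176, -0.984], [-1.0, 0.004, 0.001]]
ft_force: [0.5, -0.1, -1.5]
grip_width: 0.0147
side0 252 [0.5931 0.1436 0.1073]
s1 233 [0.593  0.145  0.1074]
s2 223 [0.5933 0.1463 0.1077]
top0 136 [0.5983 0.1437 0.1155]
all axis yaw,elev [-10.0786  20.2925] mouth@z.12 [0.6077 0.1821 0.12  ] mouth@y.1835 [0.608  0.1835 0.1205] tmax 0.04273975477015513
side axis yaw,elev [-10.1218  20.7834] mouth@z.12 [0.6078 0.182  0.12  ] mouth@y.1835 [0.6081 0.1835 0.1206] tmax 0.04309826480940124
top axis yaw,elev [-11.9042  18.6214] mouth@z.12 [0.6073 0.1832 0.12  ] mouth@y.1835 [0.6073 0.1835 0.1201] tmax 0.04064793692706747
6.65 [0.4651 0.3095 0.223 ] [-0.3726 -0.612  -0.426 ] 0.014622239255559935 [21.5 22.9 73.9 -0.1 82.9 11.5]
```

View pics/a4.png

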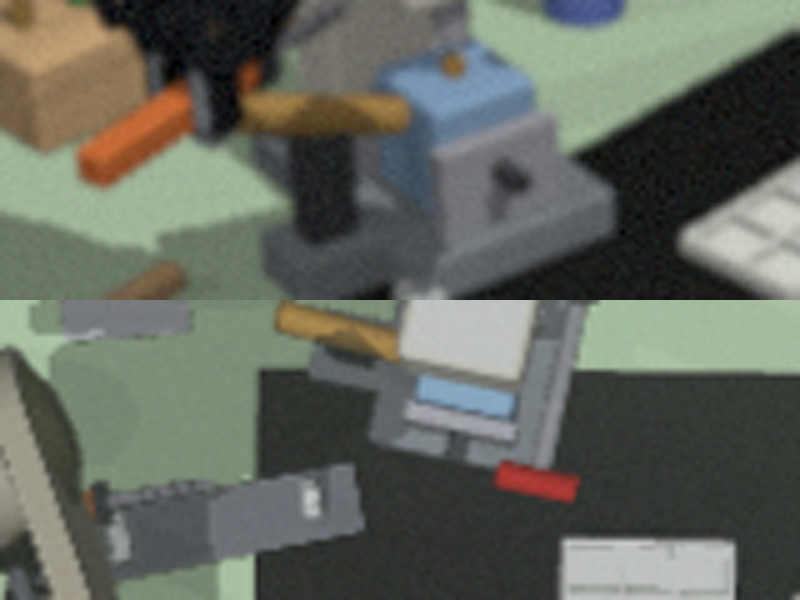

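In the top crop the rod runs rightward from about (105,495) to about (215,487) over the rest. In the side crop the handle's rear end is at about (95,170). Next I'll compare the predicted and seen gauge points and work out the pre-insertion pose.

```bash
cat > gp.py <<'E'
from h import *
from scipy.spatial.transform import Rotation as R
G=np.array([-.016,0,.0412]) # gauge origin in tool frame; gauge x = tool z
def gpts(s,xs): return [np.array(s["position"])+np.array(s["tool_rot"])@(G+[0,0,x]) for x in xs]
E
python3 - <<'E'
from gp import *
np.set_printoptions(precision=4,suppress=True)
s=sensors.observe()
P=gpts(s,[.065,0,-.108]);print(P)
for n in("side","top"):print(n,proj(n,P))
z=np.load("pics/s3.npz");hsv=cv2.cvtColor(z["p"],cv2.COLOR_BGR2HSV);m=cv2.inRange(hsv,(5,140,90),(12,255,255))
k=np.zeros_like(m);k[205:230,190:235]=1;C=cloud("side",z["d"])[(m>0)&(k>0)];C=C[np.abs(C-np.median(C,0)).max(1)<.1]
a=np.array(s["tool_rot"]);L=(C-s["position"])@a;print("handle in tool: min/max",L.min(0),L.max(0),"mean",L.mean(0),len(L))
t=np.load("pics/t3.npz");C=cloud("top",t["d"]);L=(C-s["position"])@a
m=(abs(L[...,0]+.016)<.02)&(abs(L[...,1])<.02)&(L[...,2]>.03)&(L[...,2]<.2)
v,u=np.nonzero(m);o=np.argsort(L[m][:,2])[::-1][:12];print(np.c_[u,v][o],L[m][o]) 
# pre-insert targets
psi=np.radians(-11.2);el=np.radians(20);d=np.array([-np.sin(psi)*np.cos(el),np.cos(psi)*np.cos(el),np.sin(el)]);M=np.array([.6078,.1829,.1203])
Y=np.array([np.cos(psi),np.sin(psi),0]);Z=-d;X=np.cross(Y,Z);W=np.stack([X,Y,Z],1)
for back in(.095,.065,.0):print(back,"TCP",M+d*back-W@G)
print(W)
E
```

```text
[array([0.4835, 0.205 , 0.239 ]), array([0.4722, 0.269 , 0.239 ]), array([0.4534, 0.3753, 0.2389])]
side [[250.3604 189.049 ]
 [231.8834 200.9119]
 [197.47   223.0676]]
top [[262.2974 186.4254]
 [241.0992 189.9591]
 [205.9003 195.8254]]
handle in tool: min/max [-0.0296 -0.0223 -0.0692] [-0.0088  0.0077  0.0276] mean [-0.0195 -0.0039 -0.039 ] 230
[[262 186]
 [262 187]
 [261 187]
 [261 186]
 [260 186]
 [260 187]
 [259 186]
 [259 187]
 [259 188]
 [258 187]
 [258 186]
 [258 188]] [[-0.02    0.0009  0.106 ]
 [-0.0149 -0.0014  0.1049]
 [-0.0229 -0.0019  0.103 ]
 [-0.0155  0.002   0.1025]
 [-0.0156  0.0025  0.0995]
 [-0.0156 -0.0005  0.099 ]
 [-0.0262  0.0017  0.0979]
 [-0.0183 -0.0003  0.0964]
 [-0.0168 -0.0032  0.0957]
 [-0.0232 -0.0004  0.0941]
 [-0.0168  0.0033  0.0937]
 [-0.0191 -0.0029  0.093 ]]
0.095 TCP [0.6337 0.3138 0.1518]
0.065 TCP [0.6282 0.2862 0.1416]
0.0 TCP [0.6164 0.2262 0.1194]
[[ 0.0664  0.981  -0.1825]
 [ 0.3355 -0.1942 -0.9218]
 [-0.9397  0.     -0.342 ]]
```

The prediction matches what is seen: tip at (262,186) in the top view, handle end at z_tool -0.069. Moving to pre-insertion, with the tip 30 mm off the mouth.

```bash
python3 want.py .6337 .3138 .1518 -11.2 20
```

```text
t 6.65 pos [0.4651 0.3095 0.223 ] q [21.5 22.9 73.9 -0.1 82.9 11.5] F [-0.4 -0.6 -0.4] w 0.0146
translation [0.0718 0.1665 0.0252] dr [0.3676 0.3448 0.061 ]
```

```bash
python3 -m crank '{"hand":[255,255,255,255,255],"translation":[[0,0.042,0],[0.01,0.083,0.006],[0.03,0.125,0.012],[0.05,0.166,0.025],[0.072,0.1665,0.025]],"dr":[[0.092,0.086,0.015],[0.184,0.172,0.03],[0.276,0.258,0.045],[0.368,0.345,0.061],[0.368,0.345,0.061]]}'; python3 -m crank '{"hand":[255,255],"translation":[[0,0,0],[0,0,0]],"dr":[[0,0,0],[0,0,0]]}'; python3 want.py .6337 .3138 .1518 -11.2 20; python3 - <<'E'
from gp import *
p,d=cams.get_image("side");q,e=cams.get_image("top");np.savez("pics/s4.npz",p=p,d=d)
s=sensors.observe();print(proj("side",gpts(s,[.065,0])),proj("top",gpts(s,[.065,0])))
f=lambda p,x,y,w,h:cv2.resize(p[y:y+h,x:x+w],(800,300),interpolation=cv2.INTER_CUBIC)
cv2.imwrite("pics/a5.png",np.vstack([f(p,190,180,96,36),f(q,220,135,96,36)]))
E
```

```text
time_s: 7.15
position: [0.638, 0.3106, 0.1497]
tool_rot: [[0.07, 0.979, -0.19], [0.337, -0.203, -0.919], [-0.939, 0.001, -0.344]]
ft_force: [-1.2, 0.2, -0.6]
grip_width: 0.0147
time_s: 7.35
position: [0.6336, 0.3145, 0.1527]
tool_rot: [[0.067, 0.981, -0.182], [0.336, -0.194, -0.922], [-0.939, 0.0, -0.343]]
ft_force: [1.0, -0.8, -0.6]
grip_width: 0.0147
t 7.35 pos [0.6336 0.3145 0.1527] q [10.  36.7 64.  19.5 72.8 16.4] F [ 1.  -0.8 -0.6] w 0.0147
translation [0.0006 0.0002 0.001 ] dr [ 0.0003 -0.0008 -0.0004]
[[216.80610251 211.1772769 ]
 [193.62492763 210.93857116]] [[265.59461062 150.03557098]
 [246.16156493 145.06546944]]
```

View pics/a5.png

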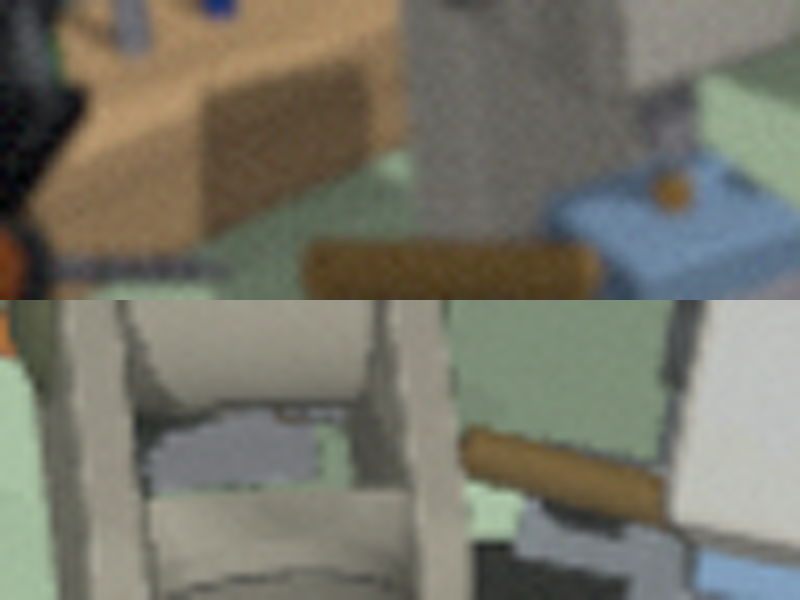

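The rod (tip at about (218,212) in the side view) is nearly collinear with the tube (axis row about 212.3). I'll check that numerically.

```bash
python3 - <<'E'
from gp import *
z=np.load("pics/s4.npz");p=z["p"].astype(int)
print(p[204:220,202:216].mean(1).round(0).tolist())
hsv=cv2.cvtColor(z["p"],cv2.COLOR_BGR2HSV)
for c in range(226,260,6):print(c,np.nonzero((hsv[200:222,c,0]>12)&(hsv[200:222,c,0]<28)&(hsv[200:222,c,1]>110))[0]+200)
M=np.array([.6078,.1829,.1203]);d=np.array([.1825,.9218,.342])
print(proj("side",[M,M-d*.1]),proj("top",[M,M-d*.1]))
E
```

```text
[[76.0, 104.0, 127.0], [76.0, 104.0, 127.0], [77.0, 105.0, 128.0], [76.0, 104.0, 127.0], [76.0, 105.0, 125.0], [78.0, 102.0, 118.0], [79.0, 94.0, 102.0], [77.0, 80.0, 83.0], [76.0, 73.0, 73.0], [84.0, 91.0, 85.0], [110.0, 129.0, 116.0], [130.0, 154.0, 137.0], [138.0, 164.0, 145.0], [140.0, 166.0, 147.0], [141.0, 168.0, 148.0], [139.0, 165.0, 146.0]]
226 []
232 [209 210 211 212 213 214 215]
238 [209 210 211 212 213 214 215 216]
244 [210 211 212 213 214 215 216]
250 [210 211 212 213 214 215]
256 [210 211 212 213 214 215]
[[227.61714011 211.82512279]
 [259.5627307  212.08553312]] [[274.94462872 152.47350743]
 [303.48831742 159.8319028 ]]
```

The rod sits about 0.5 px (about 1 mm) high, which matches the 0.9 mm position error. I'll correct that and insert gently.

```bash
python3 -m crank '{"hand":[255,255,255,255,255],"translation":[[0.001,0,0.008],[0.001,0,0.016],[0.001,0,0.024],[0.001,0,0.031],[0.001,0,0.038]],"dr":[[0,0,0],[0,0,0],[0,0,0],[0,0,0],[0,0,0]]}'; python3 want.py .6164 .2262 .1194 -11.2 20
```

```text
time_s: 7.95
position: [0.6267, 0.2795, 0.1382]
tool_rot: [[0.067, 0.981, -0.182], [0.336, -0.194, -0.922], [-0.939, 0.001, -0.343]]
ft_force: [0.2, 0.5, -0.9]
grip_width: 0.0149
t 7.95 pos [0.6267 0.2795 0.1382] q [ 7.  35.7 68.5 20.2 70.4 12.2] F [ 0.2  0.5 -0.9] w 0.0149
translation [-0.0009  0.0002  0.0575] dr [ 0.0004 -0.0011 -0.0008]
```

```bash
python3 -m crank '{"hand":[255,255,255,255],"translation":[[0,0,0.005],[0,0,0.01],[0,0,0.015],[0,0,0.018]],"dr":[[0,0,0],[0,0,0],[0,0,0],[0,0,0]]}'; python3 want.py .6164 .2262 .1194 -11.2 20;  python3 - <<'E'
from gp import *
s=sensors.observe();print("tool F",np.array(s["tool_rot"]).T@s["ft_force"])
p,d=cams.get_image("side");cv2.imwrite("pics/a6.png",cv2.resize(p[190:226,180:276],(800,300),interpolation=cv2.INTER_CUBIC))
E
```

```text
time_s: 8.35
position: [0.6235, 0.2632, 0.1321]
tool_rot: [[0.067, 0.981, -0.182], [0.336, -0.194, -0.922], [-0.939, 0.001, -0.343]]
ft_force: [-0.0, -0.5, -0.5]
grip_width: 0.0147
t 8.35 pos [0.6235 0.2632 0.1321] q [ 5.5 35.3 70.4 20.5 69.5 10.3] F [-0.  -0.5 -0.5] w 0.0147
translation [-0.001   0.0002  0.0398] dr [ 0.0004 -0.0011 -0.0007]
tool F [0.32749928 0.06890323 0.69342402]
```

View pics/a6.png

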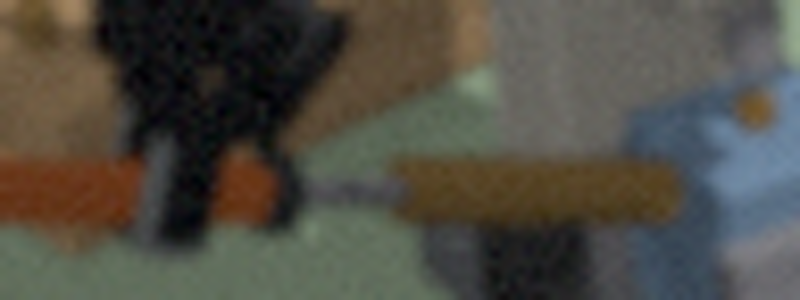

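The crop shows the rod (300–398, 188) entering the mouth at (398,188) on the tube axis, with no side force. Continuing.

```bash
python3 -m crank '{"hand":[255,255,255,255,255],"translation":[[0,0,0.008],[0,0,0.016],[0,0,0.024],[0,0,0.030],[0,0,0.034]],"dr":[[0,0,0],[0,0,0],[0,0,0],[0,0,0],[0,0,0]]}'; python3 want.py .6164 .2262 .1194 -11.2 20;  python3 -c '
from gp import *
s=sensors.observe();print("tool F",np.array(s["tool_rot"]).T@s["ft_force"])'
```

```text
time_s: 8.9
position: [0.6173, 0.2316, 0.1203]
tool_rot: [[0.067, 0.981, -0.182], [0.336, -0.194, -0.921], [-0.939, 0.001, -0.343]]
ft_force: [0.2, -0.6, -0.3]
grip_width: 0.0144
t 8.9 pos [0.6173 0.2316 0.1203] q [ 2.6 34.7 73.8 21.1 67.9  6.4] F [ 0.2 -0.6 -0.3] w 0.0144
translation [-0.001   0.0002  0.0055] dr [ 0.0001 -0.0011 -0.0006]
tool F [0.14801397 0.2760077  0.61017964]
```

```bash
python3 -m crank '{"hand":[255,255,255,255,255],"translation":[[0,0,0.002],[0,0,0.004],[0,0,0.005],[0,0,0.006],[0,0,0.007]],"dr":[[0,0,0],[0,0,0],[0,0,0],[0,0,0],[0,0,0]]}'; python3 want.py .6164 .2262 .1194 -11.2 20;  python3 -c '
from gp import *
s=sensors.observe();print("tool F",np.array(s["tool_rot"]).T@s["ft_force"])'
```

```text
time_s: 9.4
position: [0.6164, 0.2269, 0.1187]
tool_rot: [[0.068, 0.981, -0.181], [0.338, -0.194, -0.921], [-0.939, 0.002, -0.345]]
ft_force: [0.8, 8.2, 1.9]
grip_width: 0.0147
t 9.4 pos [0.6164 0.2269 0.1187] q [ 2.1 34.6 74.4 21.3 67.5  5.7] F [0.8 8.2 1.9] w 0.0147
translation [-0.0009  0.0002  0.0004] dr [ 0.0009 -0.0034 -0.0014]
tool F [ 1.03024128 -0.83357617 -8.36177674]
```

The collar meets the mouth 0.4 mm from the predicted position, with 8.4 N axial force. I'll give one more small push to confirm, then draw it out.

```bash
python3 -m crank '{"hand":[255,255,255],"translation":[[0,0,0.001],[0,0,0.0015],[0,0,0.0015]],"dr":[[0,0,0],[0,0,0],[0,0,0]]}'; python3 -c '
from gp import *
s=sensors.observe();print("tool F",np.array(s["tool_rot"]).T@s["ft_force"])
p,d=cams.get_image("side");cv2.imwrite("pics/a7.png",cv2.resize(p[190:226,180:276],(800,300),interpolation=cv2.INTER_CUBIC))
'
```

```text
time_s: 9.7
position: [0.6164, 0.2268, 0.1188]
tool_rot: [[0.07, 0.981, -0.181], [0.34, -0.193, -0.92], [-0.938, 0.003, -0.347]]
ft_force: [2.5, 13.1, 1.8]
grip_width: 0.0146
tool F [  2.97722287  -0.0327262  -13.10324456]
```

View pics/a7.png

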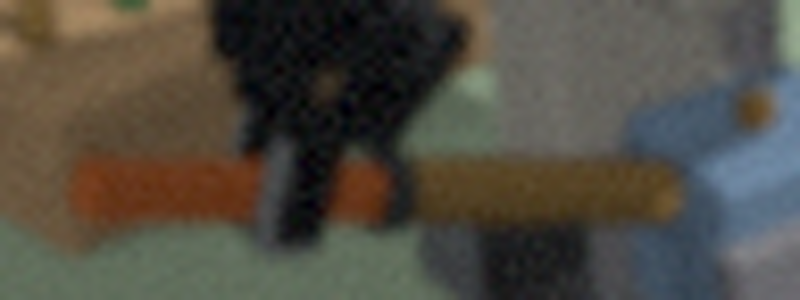

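The collar sits on the mouth at (408,190) and the force has built to 13 N. Withdrawing along the axis.

```bash
python3 -m crank '{"hand":[255,255,255,255,255],"translation":[[0,0,-0.008],[0,0,-0.022],[0,0,-0.04],[0,0,-0.058],[0,0,-0.076]],"dr":[[0,0,0],[0,0,0],[0,0,0],[0,0,0],[0,0,0]]}'; python3 -m crank '{"hand":[255,255,255],"translation":[[0,0,-0.02],[0,0,-0.04],[0,0,-0.04]],"dr":[[0,0,0],[0,0,0],[0,0,0]]}'; python3 want.py .60 .32 .30 10 0
```

```text
time_s: 10.25
position: [0.6299, 0.2958, 0.1442]
tool_rot: [[0.068, 0.981, -0.182], [0.336, -0.194, -0.922], [-0.939, 0.001, -0.343]]
ft_force: [0.2, 0.1, -1.1]
grip_width: 0.0149
time_s: 10.55
position: [0.637, 0.334, 0.1585]
tool_rot: [[0.069, 0.981, -0.179], [0.337, -0.191, -0.922], [-0.939, 0.003, -0.344]]
ft_force: [0.2, -1.5, -1.3]
grip_width: 0.015
t 10.55 pos [0.637  0.334  0.1585] q [11.6 37.4 61.6 19.2 73.7 18.4] F [ 0.2 -1.5 -1.3] w 0.015
translation [-0.1401 -0.0333 -0.0291] dr [-0.3629 -0.3467 -0.0674]
```

```bash
python3 -m crank '{"hand":[255,255,255,255,255],"translation":[[-0.04,0,-0.005],[-0.08,-0.01,-0.01],[-0.12,-0.02,-0.02],[-0.14,-0.033,-0.029],[-0.14,-0.033,-0.029]],"dr":[[-0.08,-0.08,-0.015],[-0.16,-0.16,-0.03],[-0.25,-0.25,-0.045],[-0.363,-0.347,-0.067],[-0.363,-0.347,-0.067]]}'; python3 want.py .43 .10 .33 45 0
```

```text
time_s: 11.05
position: [0.5997, 0.3196, 0.303]
tool_rot: [[0.005, 0.984, 0.176], [-0.0, 0.176, -0.984], [-1.0, 0.005, 0.001]]
ft_force: [-0.6, 1.0, -1.5]
grip_width: 0.0145
t 11.05 pos [0.5997 0.3196 0.303 ] q [ 18.1  34.3  41.4  -0.1 104.    8. ] F [-0.6  1.  -1.5] w 0.0145
translation [-0.0278 -0.2056  0.1863] dr [-0.6083  0.0025 -0.0044]
```

```bash
python3 -m crank '{"hand":[255,255,255,255,255],"translation":[[-0.02,-0.034,0.03],[-0.028,-0.068,0.062],[-0.028,-0.103,0.093],[-0.028,-0.137,0.124],[-0.028,-0.171,0.155]],"dr":[[-0.1,0,0],[-0.2,0,0],[-0.3,0,0],[-0.4,0,0],[-0.5,0,0]]}'; python3 -m crank '{"hand":[255,255],"translation":[[0,-0.017,0.034],[0,-0.017,0.034]],"dr":[[-0.1,0,0],[-0.1,0,0]]}';python3 want.py .386 -.362 .30 85.5 0
```

```text
time_s: 11.55
position: [0.4569, 0.1339, 0.3256]
tool_rot: [[-0.004, 0.782, 0.624], [0.0, 0.624, -0.782], [-1.0, -0.003, -0.002]]
ft_force: [0.6, -0.9, -1.2]
grip_width: 0.0148
time_s: 11.75
position: [0.4662, 0.0948, 0.3261]
tool_rot: [[-0.003, 0.719, 0.695], [-0.001, 0.695, -0.719], [-1.0, -0.002, -0.002]]
ft_force: [0.1, 0.5, -0.8]
grip_width: 0.0147
t 11.75 pos [0.4662 0.0948 0.3261] q [ -2.8  11.1  74.1  -0.   94.9 -46.8] F [ 0.1  0.5 -0.8] w 0.0147
translation [ 0.0266 -0.3749  0.2729] dr [-0.7242 -0.0023  0.0017]
```

```bash
python3 -m crank '{"hand":[255,255,255,255,255],"translation":[[0,-0.038,0.027],[0,-0.076,0.055],[0,-0.114,0.083],[0,-0.152,0.11],[0,-0.19,0.138]],"dr":[[-0.08,0,0],[-0.16,0,0],[-0.24,0,0],[-0.32,0,0],[-0.4,0,0]]}'; python3 want.py .386 -.362 .28 85.5 0
```

```text
time_s: 12.25
position: [0.4259, -0.1346, 0.3264]
tool_rot: [[-0.002, 0.388, 0.922], [0.001, 0.922, -0.388], [-1.0, 0.0, -0.002]]
ft_force: [1.6, 0.6, 0.0]
grip_width: 0.0147
t 12.25 pos [ 0.4259 -0.1346  0.3264] q [ -32.8    8.    78.    -0.    94.2 -100. ] F [1.6 0.6 0. ] w 0.0147
translation [ 0.0463 -0.2251  0.0516] dr [-0.3197 -0.0023 -0.0005]
```

```bash
python3 -m crank '{"hand":[255,255,255,255,255],"translation":[[0,-0.04,0.01],[0.01,-0.08,0.02],[0.02,-0.12,0.03],[0.03,-0.16,0.04],[0.04,-0.2,0.048]],"dr":[[-0.06,0,0],[-0.12,0,0],[-0.18,0,0],[-0.24,0,0],[-0.32,0,0]]}'; python3 -m crank '{"hand":[255,255,255],"translation":[[0.006,-0.02,0.002],[0.006,-0.02,0.002],[0.006,-0.02,0.002]],"dr":[[0,0,0],[0,0,0],[0,0,0]]}';python3 want.py .386 -.362 .149 85.5 0
python3 - <<'E'
from gp import *
np.set_printoptions(precision=4,suppress=True)
p,d=cams.get_image("side");q,e=cams.get_image("top");np.savez("pics/s5.npz",p=p,d=d);np.savez("pics/t5.npz",p=q,d=e)
s=sensors.observe();P=gpts(s,[.065,0,-.108]);print(P[0],proj("side",P),proj("top",P),"read",proj("side",[[.492,-.37,.127]]),proj("top",[[.492,-.37,.127]]))
f=lambda p,x,y,w,h:cv2.resize(p[y:y+h,x:x+w],(800,300),interpolation=cv2.INTER_CUBIC)
cv2.imwrite("pics/a8.png",np.vstack([f(p,340,110,120,45),f(q,390,150,120,45)]))
E
```

```text
time_s: 12.75
position: [0.3926, -0.3376, 0.2859]
tool_rot: [[-0.002, 0.079, 0.997], [0.001, 0.997, -0.079], [-1.0, 0.001, -0.002]]
ft_force: [1.4, 0.6, -0.7]
grip_width: 0.015
time_s: 13.05
position: [0.3938, -0.3556, 0.2812]
tool_rot: [[-0.002, 0.081, 0.997], [0.001, 0.997, -0.081], [-1.0, 0.001, -0.002]]
ft_force: [-0.1, -0.1, -1.0]
grip_width: 0.015
t 13.05 pos [ 0.3938 -0.3556  0.2812] q [ -54.8   18.1   71.7   -0.1   90.3 -140.2] F [-0.1 -0.1 -1. ] w 0.015
translation [ 0.1323 -0.0071 -0.007 ] dr [-0.0024 -0.0019 -0.0006]
[ 0.4999 -0.3634  0.2981] [[388.0181 103.9487]
 [405.3708 109.1034]
 [436.3319 118.3791]] [[456.6266 180.553 ]
 [455.0429 203.032 ]
 [452.3962 240.7242]] read [[387.6536 156.0752]] [[444.8705 188.9682]]
```

View pics/a8.png

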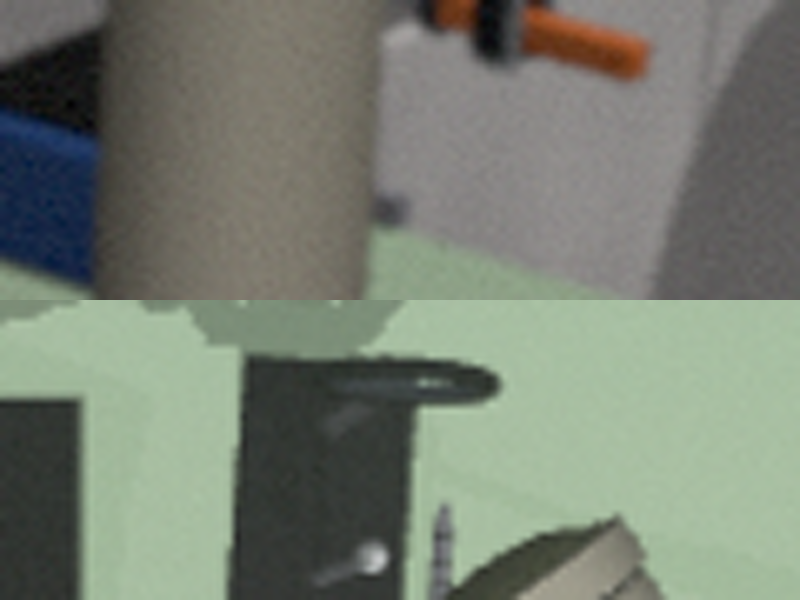

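The top crop (6.67x, offset 390,150) shows the ball at about (372,257), i.e. pixel (445.5,188.2). The rod tip is at (444,205), i.e. (456.5,180.6), and the prediction was (456.6,180.55). That was my 12th and last picture, so I'll refine the ball and stand axis numerically.

```bash
python3 - <<'E'
from gp import *
np.set_printoptions(precision=4,suppress=True)
t,s0=np.load("pics/t5.npz"),np.load("pics/side0.npz")
for fn in("top0","t1","t2","t5"):
    I=np.load(f"pics/{fn}.npz")["p"];hsv=cv2.cvtColor(I,cv2.COLOR_BGR2HSV)[180:197,437:453]
    w=((hsv[...,1]<70)&(hsv[...,2]>100));k,l,st,c=cv2.connectedComponentsWithStats(w.astype(np.uint8));i=1+st[1:,4].argmax()
    u,v=c[i]+[437,180];print(fn,"ball",u,v,st[i],plane("top",u,v,.127))
ds=np.median([np.load(f"pics/{f}.npz")["d"] for f in("top0","t1","t2","t5")],0);C=cloud("top",ds);I=t["p"]
R=(C[...,0]>.42)&(C[...,0]<.65)&(C[...,1]<-.28)&(C[...,1]>-.46)
m=R&(I.max(-1)<85)&(C[...,2]<.03);P=C[m]
h,_,=cv2.findContours(m.astype(np.uint8),cv2.RETR_EXTERNAL,cv2.CHAIN_APPROX_NONE);h=max(h,key=cv2.contourArea)
W=np.array([plane("top",*a[0],.012)[:2]*1000 for a in h],np.float32);print("base",cv2.minAreaRect(W))
L=W[(W[:,0]>470)&(W[:,0]<540)]
for nm,E in(("left",L[L[:,1]>-370]),("right",L[L[:,1]<-370])):print(nm,np.degrees(np.arctan(np.polyfit(E[:,0],E[:,1],1)[0])))
r=C[R&(C[...,2]>.11)&(C[...,0]>.55)];print("ring top view",r.min(0),r.max(0),np.median(r,0),"ang",np.degrees(np.arctan(np.polyfit(r[:,1],r[:,0],1)[0])))
CS=cloud("side",s0["d"]);r=CS[(CS[...,0]>.545)&(CS[...,0]<.6)&(CS[...,1]<-.31)&(CS[...,1]>-.44)&(CS[...,2]>.1)&(CS[...,2]<.23)];print("ring side",len(r),r.min(0),r.max(0),"ang",np.degrees(np.arctan(np.polyfit(r[:,1],r[:,0],1)[0])))
E
```

```text
top0 ball 451.5483870967742 188.67741935483872 [14  0  2 17 31] [ 0.4931 -0.3914  0.127 ]
t1 ball 451.2142857142857 188.85714285714286 [13  0  3 17 42] [ 0.4926 -0.3904  0.127 ]
t2 ball 451.2142857142857 188.85714285714286 [13  0  3 17 42] [ 0.4926 -0.3904  0.127 ]
t5 ball 451.2142857142857 188.85714285714286 [13  0  3 17 42] [ 0.4926 -0.3904  0.127 ]
base ((512.64111328125, -392.5050354003906), (131.40394592285156, 189.1357879638672), 85.72501373291016)
left -4.111149531008661
right 21.381589703836422
ring top view [ 0.5667 -0.4214  0.1241] [ 0.5803 -0.3328  0.2134] [ 0.5722 -0.3763  0.1782] ang 4.528189986535069
ring side 395 [ 0.5656 -0.4223  0.1   ] [ 0.5843 -0.328   0.2084] ang 4.161797312848896
```

```bash
python3 - <<'E'
from gp import *
np.set_printoptions(precision=4,suppress=True)
I=np.mean([np.load(f"pics/{f}.npz")["p"].astype(float) for f in("top0","t1","t2","t5")],0)
g=I[183:194,440:450].min(-1);print(g.round().astype(int))
w=np.clip(g-95,0,None);v,u=np.mgrid[183:194,440:450];c=((u*w).sum()/w.sum(),(v*w).sum()/w.sum());print(c,plane("top",*c,.127))
E
python3 want.py .3868 -.363 .20 85.7 0
```

```text
[[ 53  56  56  54  55  56  53  53  54  54]
 [ 53  54  55  55  54  56  54  54  54  53]
 [ 54  54  54  56  56  60  63  55  54  56]
 [ 56  52  56  61  81  98 106  80  55  54]
 [ 54  55  57  80 128 153 164 143  66  55]
 [ 55  56  63  97 148 173 186 172  85  56]
 [ 64  68  76  98 144 172 183 160  67  54]
 [ 75  78  81  83 111 158 152  89  55  56]
 [ 80  72  65  54  54  55  56  54  54  56]
 [ 59  51  54  57  56  56  54  56  56  55]
 [ 54  52  54  54  55  56  54  54  54  58]]
(np.float64(445.56887823074874), np.float64(188.33972821742606)) [ 0.4941 -0.3723  0.127 ]
t 13.15 pos [ 0.394  -0.355   0.2822] q [ -54.8   18.    71.7   -0.1   90.3 -140.3] F [ 0.7  0.1 -0.2] w 0.0143
translation [ 0.0822 -0.0084 -0.0065] dr [-0.0036 -0.001   0.0011]
```

```bash
python3 -m crank '{"hand":[255,255,255,255,255],"translation":[[0.03,-0.009,-0.0055],[0.06,-0.009,-0.0055],[0.09,-0.009,-0.0055],[0.115,-0.009,-0.0055],[0.133,-0.009,-0.0055]],"dr":[[-0.0036,-0.001,0],[-0.0036,-0.001,0],[-0.0036,-0.001,0],[-0.0036,-0.001,0],[-0.0036,-0.001,0]]}'; python3 -m crank '{"hand":[255,255,255],"translation":[[0,0,0],[0,0,0],[0,0,0]],"dr":[[0,0,0],[0,0,0],[0,0,0]]}';python3 want.py .3878 -.3637 .149 85.7 0
python3 - <<'E'
from gp import *
np.set_printoptions(precision=4,suppress=True)
p,d=cams.get_image("side");q,e=cams.get_image("top")
s=sensors.observe();P=gpts(s,[.065,0,-.108]);print(P[0],"pred side",proj("side",P),"top",proj("top",P))
C=cloud("top",e);L=(C-s["position"])@np.array(s["tool_rot"])
m=(abs(L[...,0]+.016)<.02)&(abs(L[...,1])<.02)&(L[...,2]>.05)&(L[...,2]<.2);v,u=np.nonzero(m);o=np.argsort(-L[m][:,2])[:8];print(np.c_[u,v][o],C[m][o])
print(q[182:197,440:454].min(-1))
hsv=cv2.cvtColor(p,cv2.COLOR_BGR2HSV);k=cv2.inRange(hsv,(5,140,90),(14,255,255));k[:,:395]=0;k[:110]=0;k[175:]=0;k[:,460:]=0
C=cloud("side",d)[k>0];C=C[np.abs(C-np.median(C,0)).max(1)<.1];c=C.mean(0);print("handle side",len(C),c,"axis",np.linalg.svd(C-c)[2][0])
a=np.load("pics/side0.npz")["p"]
E
```

```text
time_s: 13.65
position: [0.3874, -0.3634, 0.1479]
tool_rot: [[-0.001, 0.074, 0.997], [-0.0, 0.997, -0.074], [-1.0, -0.0, -0.001]]
ft_force: [0.8, 0.1, -0.5]
grip_width: 0.0146
time_s: 13.95
position: [0.3877, -0.365, 0.1504]
tool_rot: [[0.001, 0.075, 0.997], [-0.003, 0.997, -0.075], [-1.0, -0.003, 0.001]]
ft_force: [0.5, 0.1, -1.3]
grip_width: 0.0149
t 13.95 pos [ 0.3877 -0.365   0.1504] q [ -56.    24.3   84.8   -0.1   70.8 -141.7] F [ 0.5  0.1 -1.3] w 0.0149
translation [0.0014 0.0013 0.    ] dr [0.0004 0.001  0.0031]
[ 0.4933 -0.373   0.1662] pred side [[388.6961 144.2251]
 [405.3627 150.2439]
 [434.9824 160.9928]] top [[448.7821 187.3737]
 [447.379  207.9251]
 [445.0356 242.3518]]
[[453 163]
 [449 163]
 [444 162]
 [445 162]
 [448 163]
 [447 163]
 [451 162]
 [452 163]] [[ 0.5725 -0.3898  0.1547]
 [ 0.5732 -0.3783  0.1497]
 [ 0.5745 -0.3598  0.1612]
 [ 0.5743 -0.3626  0.1628]
 [ 0.5732 -0.3752  0.1497]
 [ 0.5733 -0.3723  0.1485]
 [ 0.5725 -0.3783  0.1754]
 [ 0.5719 -0.3857  0.1584]]
[[ 48  50  49  45  49  50  49  48  49  50  63 112 155 156]
 [ 51  48  48  52  47  52  50  49  50  51
[... 158 characters left out ...]
 92 100  70  52  51  80 131 153 155]
 [ 50  49  51  76 113 128 136 121  77  69  78 128 154 156]
 [ 53  53  56  87 118 134 142 132 102  95  78 134 154 156]
 [ 61  62  71  81 107 122 123 102 104 107  92 154 156 158]
 [ 71  71  69  69  81 103 101  89 108 107  92 154 155 155]
 [ 67  60  55  51  50  52  58  72  98 107  95 154 155 156]
 [ 50  47  52  51  52  53  56  71  98  92  95 157 155 157]
 [ 47  51  50  49  54  54  59  84 113 111 106 153 154 154]
 [ 44  45  48  53  54  54  58  83 109 103  98 154 154 155]
 [ 53  46  54  52  54  55  56  71  82  82  98 154 153 148]
 [ 50  54  52  52  54  52  66  97 112 105  98 153 137  87]]
handle side 108 [ 0.3627 -0.3565  0.1688] axis [-0.9979  0.0647 -0.0024]
```

The tip is seen at about (448.6,187), with (448.8,187.4) predicted, and the handle axis from the side depth is level. One small correction, settle, check, then hand in.

```bash
python3 -m crank '{"hand":[255,255,255,255,255],"translation":[[0.001,0.001,0],[0.001,0.001,0],[0.001,0.001,0],[0.001,0.001,0],[0.001,0.001,0]],"dr":[[0,0,0.003],[0,0,0.003],[0,0,0.003],[0,0,0.003],[0,0,0.003]]}';python3 -m crank '{"hand":[255,255,255,255,255],"translation":[[0,0,0],[0,0,0],[0,0,0],[0,0,0],[0,0,0]],"dr":[[0,0,0],[0,0,0],[0,0,0],[0,0,0],[0,0,0]]}'>/dev/null
python3 - <<'E'
from gp import *
np.set_printoptions(precision=4,suppress=True)
p,d=cams.get_image("side");q,e=cams.get_image("top");s=sensors.observe();print(s["time_s"],"tip",gpts(s,[.065])[0],"z axis",np.array(s["tool_rot"])[:,2],s["qvel"],s["grip_width"],s["ft_force"])
C=cloud("top",e);z0=cloud("top",np.load("pics/top0.npz")["d"])
hs=cv2.cvtColor(p,cv2.COLOR_BGR2HSV);m=cv2.inRange(hs,(0,150,80),(5,255,255));m[:,:285]=0;m[:,335:]=0;m[:150]=0;m[235:]=0
print("lever",cloud("side",d)[m>0].mean(0))
# anything moved? compare bystanders' regions in the top view
a=np.load("pics/top0.npz")["p"].astype(int);D=(np.abs(q.astype(int)-a).max(-1)>45).astype(np.uint8)
D=cv2.morphologyEx(D,cv2.MORPH_OPEN,np.ones((3,3)));k,l,st,c=cv2.connectedComponentsWithStats(D);print([list(map(int,x)) for x in st[1:] if x[4]>15])
E
```

```text
time_s: 14.55
position: [0.3871, -0.3639, 0.1479]
tool_rot: [[-0.001, 0.075, 0.997], [0.002, 0.997, -0.075], [-1.0, 0.002, -0.001]]
ft_force: [0.2, 0.5, -1.1]
grip_width: 0.0145
15.15 tip [ 0.493  -0.3719  0.1638] z axis [ 0.9972 -0.075  -0.0007] [-0.0194 -0.0271  0.0589 -0.0334  0.0416  0.0252] 0.014825231875848893 [ 0.3286 -0.5266 -0.8872]
lever [0.4681 0.0367 0.2288]
[[333, 100, 36, 64, 1492], [412, 116, 27, 22, 242], [402, 128, 35, 34, 623], [440, 142, 15, 16, 180], [403, 168, 10, 19, 123], [254, 183, 6, 5, 22], [477, 182, 18, 11, 96], [403, 188, 5, 4, 20], [241, 191, 28, 9, 129], [450, 191, 22, 13, 118], [432, 205, 4, 4, 16], [402, 206, 75, 60, 1883], [321, 212, 64, 61, 2278], [311, 253, 15, 6, 63], [360, 255, 35, 49, 775], [400, 259, 21, 47, 264], [262, 261, 45, 63, 1428], [410, 269, 159, 109, 5129], [354, 288, 39, 43, 491], [318, 293, 24, 30, 345], [392, 305, 8, 19, 107], [429, 306, 6, 3, 18], [405, 313, 10, 9, 42], [308, 324, 8, 8, 45], [394, 324, 17, 50, 692], [351, 345, 10, 23, 120], [310, 364, 17, 15, 104]]
```

The tip is within 1.5 mm. I'll verify the lever and bystanders by depth and colour, since shadows confuse the image difference.

```bash
python3 - <<'E'
from gp import *
np.set_printoptions(precision=4,suppress=True)
z=np.load("pics/top0.npz")
p,d=cams.get_image("top")
for nm,I,e in(("0",z["p"],z["d"]),("now",p,d)):
    h=cv2.cvtColor(I,cv2.COLOR_BGR2HSV);m=cv2.inRange(h,(0,150,70),(5,255,255))|cv2.inRange(h,(174,150,70),(180,255,255));k=np.zeros_like(m);k[175:200,310:345]=1;v,u=np.nonzero(m&(k*255));C=cloud("top",e);print(nm,"red",u.mean(),v.mean(),C[v,u].mean(0))
D=(np.abs(cv2.medianBlur(d,3)-cv2.medianBlur(z["d"],3))>.012).astype(np.uint8);D=cv2.morphologyEx(D,cv2.MORPH_OPEN,np.ones((3,3)));k,l,st,c=cv2.connectedComponentsWithStats(D);print(st[1:].tolist())
E
```

```text
0 red 326.9625 186.0 [0.4867 0.0098 0.2388]
now red 327.1578947368421 185.5438596491228 [0.4899 0.0092 0.2213]
[[475, 0, 3, 2, 6], [241, 189, 35, 10, 170], [277, 189, 4, 3, 12], [447, 190, 3, 6, 18], [262, 192, 310, 185, 25884], [343, 345, 18, 27, 231], [310, 364, 22, 15, 178]]
```

Depth changed only where the gauge used to lie, where it is now held, and where the arm is. The lever is back up and nothing else has moved, so I'm handing in.

```bash
python3 -c "
from rig import env;print(env.close_job())"
```

```text
the job is handed in; nothing more can be done
None
```

The job is done and handed in at about 15 s of the 72 s allowed, with the arm still holding the gauge at the reading point.

- **Lever:** I pushed the red bar down to its stop, where the force jumped to about 27 N with the bar at about 0.118 m. I then let it spring back. It reads at its rest position again.
- **Gauge:** I lifted the largest gauge from its rest and slid the rod down the tube until the collar stopped on the mouth. Contact came within 0.4 mm of the prediction, with 13 N axial force, and a picture showed the collar seated. I then drew it right out.
- **Final pose:** The gauge is level to about 0.05° and points along the stand's axis. Its tip is at about (0.493, -0.372, 0.164). My estimate of the reading point is (0.494, -0.372, 0.165), so they agree within about 1.5 mm. The arm is still and only sensor noise shows on the force reading.
- **Bystanders:** The depth comparison with the start changed only where the gauge had lain, where it is now held, and where the arm is.

Three checks were weaker or disagreed:
- The side camera never saw the white ball because the arm hid it. Its position comes from the top view and agrees with the magnifier ring's position within about 2 mm.
- One side-view lever reading at the end was off, probably because the arm partly hid the lever. The top view gave the bar at its rest position.
- A plain picture comparison also flagged areas near the press and cups, which I put down to the arm's shadow because the depth there had not changed.

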